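Raise the torque setting by four clicks

TASK

Raise the screwdriver controller's torque setting: with a fingertip, push the lug of the big click-stop dial round clockwise (seen from above) by exactly four clicks from where it stands, without ever running on past the fourth click, and leave it resting in that click. Only push the lug from one side, do not pinch it, and leave the things standing around the controller where they are; finish with the hand clear of everything.

Things in the scene. Friction and masses are not known exactly. Their poses are not given: they have to be found in the camera images.
- dial (a joint): dial angle, rad: 0 at the start wherever the lug points, growing clockwise seen from above. One click each 0.349 rad (18 a turn); it rests only on whole clicks (within 0.02). Midway it tips over and snaps on to the next click, ahead of the finger; before that it springs back if let go. A click takes 0.1 to 0.2 N m, 3 to 6 N at the lug. Stops: 3 clicks back, 9 on, so it can go too far
- dial_center (a point): on the dial's vertical axis, level with its flat top, 86 mm above the bench. Black disc 110 mm in diameter facing up, with one lug, on an aluminium collar 140 mm in diameter with 18 black ticks, one per click (the lug lines up with a tick when at rest). x points from the axis to the lug and turns with the dial; z is up
- lug (a point): centre of the grey finger lug on the dial, 36 mm from the axis, 11 mm above the dial's top. Upright bar 32 mm long radially (20 to 52 mm from the axis), 14 mm thick along the turning direction, 24 mm high above the dial's top, black line along its top. x points outward, z up, y to the counterclockwise side: push on its +y face, towards -y
- controller: grey box fixed to the bench, 190 x 210 x 68 mm (x, y, z), the dial in the middle of its top; origin at the centre of its underside on the bench
- driver: loose screwdriver lying on the bench beside the controller, about 200 mm long, under 40 mm high; leave alone
- parts_bin: loose open black bin 160 x 110 x 70 mm with grey plastic parts in it; origin at the centre of its underside; leave alone
- pen_cup: loose blue cup, 72 mm wide and 85 mm tall, with pens reaching up to 135 mm; origin at the centre of its underside; leave alone
- fitting: loose grey plastic cylinder 38 mm wide, 45 mm tall, standing; origin at the centre of its underside; leave alone

How it is judged:
By the outcome, as a careful person would: the job done as asked, in the order asked, and still so for the second after the job is handed in, with the robot touching nothing.
It also fails if it takes over 45 s, if anything falls off the work surface, if the arm or the gripper's body presses on something with over 40 N, if the wrist force passes 120 N, or if a joint passes its speed limit or range.

ROBOT

A 6-joint arm with a two-finger parallel gripper is mounted at the origin on the work surface. World frame = base frame: x ahead of the robot, y to its left, z up, the work surface at z = 0. Lengths are in m, angles in rad, forces in N, time in s.
With the tool pointing down it reaches from about 0.35 to 0.775 m from the base axis. Payload 5.5 kg.
Tool frame: the origin (TCP) lies midway between the tips of the shut fingers; the grasp point (between the pads) lies 19 mm behind it; z points along the fingers, y is the line along which they close (so a half turn about z gives the same grasp; the last joint's range is limited). The gripper opens to 85 mm and grips with 20 to 120 N. Pads are 22 mm wide; open, the fingers measure 114 mm over their backs; the gripper's body (76 mm by 85 mm) begins 54 mm behind the grasp point. The pads swing forward as they close: fully open they stand 13 mm farther back than shut.
Start: joints at [-1.249, 0.313, 0.046, 1.304, 0, 1.431], TCP at [0.256, -0.515, 0.231] pointing down, gripper open.
Joint ranges: [-2.76, 2.76], [-0.86, 1.69], [-1.03, 1.26], [-2.2, 2.34], [-1.47, 1.5], [-3.14, 3.14]. Speed limits (rad/s): [2.57, 2.57, 3.14, 3.14, 3.14, 3.14].

INTERFACE

Orientations are given as a unit quaternion [w, x, y, z].
In Python, from workcell import env gives the robot as it stands. The module is installed in compiled form; this text tells all that it offers.
- The arm moves only by the tool servo_tool, never from a script. Its argument "increments" is a list of rows, each an object of numbers: "grip": the closure, from 0 (fully open) to 1 (shut); "x", "y", "z": the shift along the tool's x, y, z in mm; "roll": the turn about the tool's z in degrees. In form: [{"grip": .., "x": .., "y": .., "z": .., "roll": ..}, ...]. A call has 1 to 5 rows; each row shifts and turns the commanded pose from where the row before left it, along the tool's axes as they then stand; what a row does not reach is not made up. A row lasts 1/12 s, in which the tool goes at most 41.7 mm and 7.16 degrees, less where a joint would pass 70% of its speed; a pose out of reach is approached as far as the arm can. A call is refused whole if a number of a shift passes 41.7 or a number of a turn 7.16, either way. A call with a gripper value outside its range is refused whole. The fingers move at their own pace and stop on an object; "grip_force" is the grip in N (left out, the last holds). Time passes only in rows, so rows that do not move let the fingers close. It gives the time, the measured TCP pose, the force, the opening and the grip force at its end, in the units of the state.
- env.get_state(): the state, without advancing time (a new reading comes with each control period).
- env.read_camera(name): name is "scene" or "side" or "wrist"; returns the picture (400x640x3 uint8, red, green, blue); there is no depth.
- env.get_calibration(name): a dict with "vertical_fov" (degrees; the focal length in pixels is half the picture's height over the tangent of half this angle, whatever the lens; pixels are square), "cx", "cy" (the principal point, pixels), "rvec" (rotation vector, rad) and "tvec" (3), from world to camera coordinates, as OpenCV has them; the wrist camera has in their place "tool_from_camera" (4x4, takes a point from camera to tool coordinates, whose origin is the TCP and whose axes are the flange's). Camera axes: x right, y down, z forward; pixel columns grow to the right and rows downward; lengths in m; the calibration is good to about 2 mm. The wrist camera is an equidistant fisheye: a pixel r from the principal point sees the ray r / f radians off the axis. A picture is of the moment at which its call begins: read the wrist's pose just before it. get_calibration takes no time and is no camera call.
- env.hand_in(): hands the job in; it is judged then, once.
The state is a dict: "clock": time; "joint_pos": joint angles; "qvel": joint speeds; "tau": joint torques, N m; "tcp_pos": TCP position; "orientation": TCP orientation; "wrist_force": force on the tool from outside, world axes, zero at the start; "ft_torque": the same for the moment, N m; "finger_gap": finger opening in m; "grip_force": force on a finger pad.
Only numpy, scipy, OpenCV 4.12 (cv2) and the standard library are available. Lean on these libraries where they do the work, as an engineer would, in place of code of your own. Each camera call takes 0.05 s, during which the arm holds its last target. There are 200 camera calls.

## Working session

There is one attempt and no reset: what is moved stays moved. The work goes in short steps, Python scripts to look and compute and a tool call to move; the robot and the scene stay as the last step left them, time stands still between calls to the robot, and variables do not carry over. Pictures are saved under pics/ and viewed, at most 10 in all, crops included, and the job is handed in when it is done.

Besides the shell and the picture viewer there is one more tool, called after "Call:" by a JSON object that holds its "fn" and its "kwargs", one argument or row to a line. servo_tool: Moves the arm, as the interface text tells. Its arguments: {"type":"object","properties":{"increments":{"type":"array"},"grip_force":{"type":"number"}},"required":["increments"]}

```bash
mkdir -p pics
cat > h.py <<'E'
import numpy as np, cv2
from workcell import env
def K(c): 
    f=200/np.tan(np.radians(c["vertical_fov"])/2); return np.array([[f,0,c["cx"]],[0,f,c["cy"]],[0,0,1]])
def ray(name,uv,z):
    c=env.get_calibration(name); R=cv2.Rodrigues(np.array(c["rvec"],float))[0]; t=np.array(c["tvec"]).ravel()
    d=R.T@np.linalg.inv(K(c))@np.array([uv[0],uv[1],1.]); o=-R.T@t
    return o+d*(z-o[2])/d[2]
def proj(name,P):
    c=env.get_calibration(name); return cv2.projectPoints(np.array(P,float).reshape(-1,3),np.array(c["rvec"],float),np.array(c["tvec"],float),K(c),None)[0][:,0]
E
python3 - <<'E'
from h import *
for n in("scene","side"):
    cv2.imwrite(f"pics/{n}.png",env.read_camera(n)[:,:,::-1])
    print(env.get_calibration(n))
print(env.get_calibration("wrist")); print(env.get_state())
E
```

```text
{'vertical_fov': 53.90852699875888, 'cx': 324.16360789590146, 'cy': 193.65579566334415, 'rvec': array([ 1.02481071,  2.47650242, -0.97651458]), 'tvec': array([ 0.40852592, -0.30272971,  1.4611251 ])}
{'vertical_fov': 53.646299134834614, 'cx': 323.8190032836717, 'cy': 187.55722424198856, 'rvec': array([ 0.65159127, -2.71097651,  1.06032615]), 'tvec': array([0.59225248, 0.22205535, 0.9873223 ])}
{'vertical_fov': 65.70646984690485, 'cx': 317.7470740593994, 'cy': 191.74265929138733, 'tool_from_camera': array([[-1.98389822e-04, -9.64940564e-01, -2.62468415e-01,
         6.71149945e-02],
       [ 9.99999978e-01, -1.71860298e-04, -1.24033378e-04,
         6.98791135e-04],
       [ 7.45769371e-05, -2.62468434e-01,  9.64940576e-01,
        -1.42337484e-01],
       [ 0.00000000e+00,  0.00000000e+00,  0.00000000e+00,
         1.00000000e+00]])}
{'clock': 0.1, 'joint_pos': array([-1.24862590e+00,  3.13910923e-01,  4.50997900e-02,  1.30359735e+00,
       -9.83993870e-06,  1.43122311e+00]), 'qvel': array([-8.38070258e-04, -2.26546661e-03,  3.56353756e-03, -4.97027615e-05,
       -1.00750013e-03,  8.56568261e-05]), 'tau': array([ 1.86165256e-03, -4.81728566e+01,  2.99241972e+01,  1.28939934e-02,
       -1.44328078e-04, -2.52357103e-05]), 'tcp_pos': array([ 0.25602653, -0.51435131,  0.23050916]), 'orientation': array([-8.02271833e-04,  9.73466952e-01,  2.28826231e-01, -7.83910394e-05]), 'wrist_force': array([ 0.44819051, -0.30280882,  0.10529814]), 'ft_torque': array([ 0.00759374, -0.02781264, -0.00567573]), 'grip_force': 0.0, 'finger_gap': 0.08532224960258611}
```

View pics/scene.png

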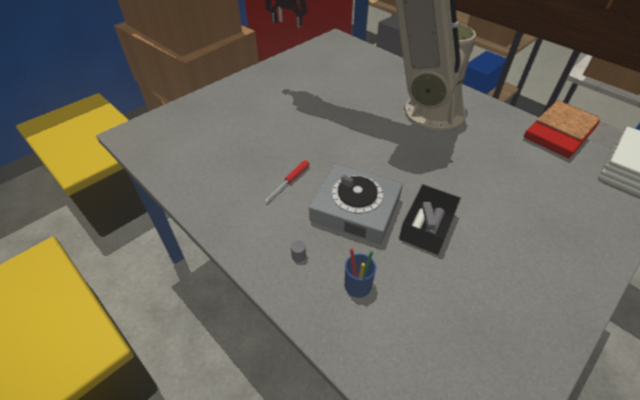

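View pics/side.png

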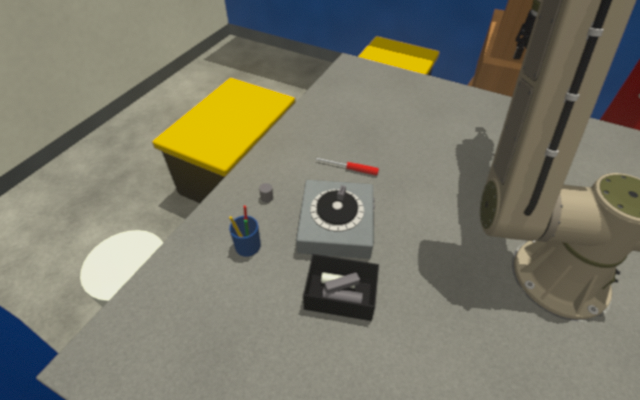

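The scene view shows the dial at about (357,194) with the lug near (347,182). In the side view the dial is at about (338,208) and the lug near (342,192). The driver, cup, fitting and bin stand clear around the controller.

Run:
```python
from h import *
ims=[]
for n,(u,v) in {"scene":(357,194),"side":(338,208)}.items():
    im=cv2.imread(f"pics/{n}.png"); 
    c=im[v-38:v+38,u-45:u+45]; ims.append(cv2.resize(c,None,fx=4.4,fy=4.4,interpolation=cv2.INTER_CUBIC))
    hsv=cv2.cvtColor(im,cv2.COLOR_BGR2HSV); g=im.max(2)
    # white collar: bright and close to dial
    m=np.zeros_like(g); m[v-30:v+30,u-40:u+40]=(g[v-30:v+30,u-40:u+40]>150)
    pts=cv2.findNonZero(m); h=cv2.convexHull(pts); e=cv2.fitEllipse(h)
    print(n,"collar ellipse",e,"->z.083",ray(n,e[0],.083))
    d=np.zeros_like(g); d[v-30:v+30,u-40:u+40]=(g[v-30:v+30,u-40:u+40]<50)
    cs,_=cv2.findContours(d,cv2.RETR_EXTERNAL,cv2.CHAIN_APPROX_NONE); k=max(cs,key=cv2.contourArea)
    e=cv2.fitEllipse(cv2.convexHull(k)); print("disc",e,ray(n,e[0],.086))
    for nm,uv in (("lugtop",(347,182) if n=="scene" else (342,190)),): print(nm,ray(n,uv,.11))
cv2.imwrite("pics/crop.png",np.hstack(ims)[:600,:800])
```

```text
scene collar ellipse ((356.8323669433594, 193.29273986816406), (36.98569107055664, 51.33380126953125), 95.93719482421875) ->z.083 [0.5763829  0.12114269 0.083     ]
disc ((357.4042663574219, 191.77999877929688), (28.1498966217041, 37.31730270385742), 93.86002349853516) [0.57334838 0.12023736 0.086     ]
lugtop [0.58432546 0.09062993 0.11      ]
side collar ellipse ((327.2985534667969, 206.64315795898438), (50.496036529541016, 73.9706802368164), 99.14539337158203) ->z.083 [0.59014229 0.1272751  0.083     ]
disc ((336.77471923828125, 207.59153747558594), (31.495370864868164, 38.20858383178711), 92.94999694824219) [0.56596276 0.12118211 0.086     ]
lugtop [0.57162497 0.07973586 0.11      ]
```

View pics/crop.png

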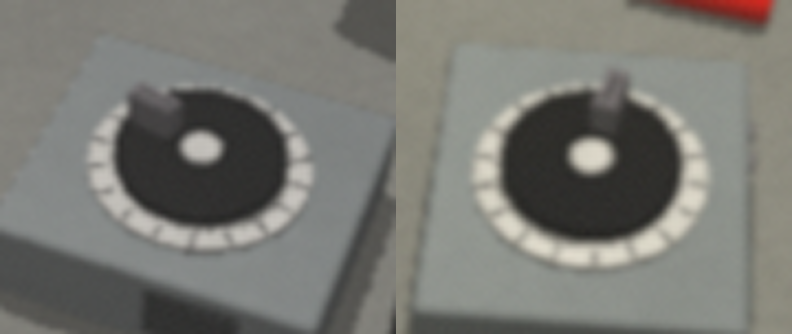

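The crops agree: the dial axis is at about (0.572, 0.121) and the lug points towards -y at an azimuth of about -80°. I'll fly high to the lug's counterclockwise side, shut the fingers on the way, then look again with the wrist camera.

Call:
{"fn": "servo_tool", "kwargs": {
  "increments": [
    {"grip":1,"x":34.5,"y":-22.7,"z":0,"roll":0},
    {"grip":1,"x":34.5,"y":-22.7,"z":0,"roll":0},
    {"grip":1,"x":34.5,"y":-22.7,"z":0,"roll":0},
    {"grip":1,"x":34.5,"y":-22.7,"z":0,"roll":0},
    {"grip":1,"x":34.5,"y":-22.7,"z":0,"roll":0}
  ],
  "grip_force": 30
}}

```text
clock: 0.52
tcp_pos: [0.3603, -0.3345, 0.2309]
orientation: [-0.0, 0.974, 0.228, -0.0]
wrist_force: [0.8, -0.8, -0.4]
finger_gap: 0.0258
grip_force: 0.0
```

Call:
{"fn": "servo_tool", "kwargs": {
  "increments": [
    {"grip":1,"x":34.5,"y":-22.7,"z":0,"roll":0},
    {"grip":1,"x":34.5,"y":-22.7,"z":0,"roll":0},
    {"grip":1,"x":34.5,"y":-22.7,"z":0,"roll":0},
    {"grip":1,"x":34.5,"y":-22.7,"z":0,"roll":0},
    {"grip":1,"x":34.5,"y":-22.7,"z":0,"roll":0}
  ]
}}

```text
clock: 0.93
tcp_pos: [0.4643, -0.1558, 0.2311]
orientation: [-0.0, 0.973, 0.229, -0.0]
wrist_force: [0.7, -0.6, 0.5]
finger_gap: 0.0001
grip_force: 0.0
```

Call:
{"fn": "servo_tool", "kwargs": {
  "increments": [
    {"grip":1,"x":34.5,"y":-22.7,"z":0,"roll":0},
    {"grip":1,"x":34.5,"y":-22.7,"z":0,"roll":0},
    {"grip":1,"x":34.5,"y":-22.7,"z":0,"roll":0},
    {"grip":1,"x":34.5,"y":-22.7,"z":0,"roll":0},
    {"grip":1,"x":34.5,"y":-22.7,"z":0,"roll":0}
  ]
}}

```text
clock: 1.35
tcp_pos: [0.5682, 0.0227, 0.2309]
orientation: [0.0, 0.973, 0.229, -0.0]
wrist_force: [1.9, -0.9, -0.3]
finger_gap: -0.0001
grip_force: 0.0
```

Call:
{"fn": "servo_tool", "kwargs": {
  "increments": [
    {"grip":1,"x":34.5,"y":-22.7,"z":0,"roll":0},
    {"grip":1,"x":34.5,"y":-22.7,"z":0,"roll":0},
    {"grip":1,"x":0,"y":0,"z":0,"roll":-7},
    {"grip":1,"x":0,"y":0,"z":0,"roll":-7},
    {"grip":1,"x":0,"y":0,"z":0,"roll":-7}
  ]
}}

```text
clock: 1.77
tcp_pos: [0.6092, 0.0933, 0.2301]
orientation: [-0.0, 0.914, 0.406, -0.001]
wrist_force: [-0.3, -0.4, -0.3]
finger_gap: 0.0003
grip_force: 0.0
```

Call:
{"fn": "servo_tool", "kwargs": {
  "increments": [
    {"grip":1,"x":0,"y":0,"z":0,"roll":-7},
    {"grip":1,"x":0,"y":0,"z":0,"roll":-7},
    {"grip":1,"x":0,"y":0,"z":0,"roll":-7},
    {"grip":1,"x":0,"y":0,"z":0,"roll":-7},
    {"grip":1,"x":0,"y":0,"z":0,"roll":-7}
  ]
}}

```text
clock: 2.18
tcp_pos: [0.609, 0.092, 0.2306]
orientation: [-0.0, 0.75, 0.661, -0.001]
wrist_force: [0.0, 0.6, -0.8]
finger_gap: 0.0002
grip_force: 0.0
```

Call:
{"fn": "servo_tool", "kwargs": {
  "increments": [
    {"grip":1,"x":0,"y":0,"z":0,"roll":-7},
    {"grip":1,"x":0,"y":0,"z":0,"roll":-7},
    {"grip":1,"x":0,"y":0,"z":0,"roll":-6},
    {"grip":1,"x":0,"y":0,"z":0,"roll":0},
    {"grip":1,"x":0,"y":0,"z":0,"roll":0}
  ]
}}

```text
clock: 2.6
tcp_pos: [0.6091, 0.092, 0.2308]
orientation: [-0.0, 0.627, 0.779, -0.0]
wrist_force: [-0.3, 0.3, -0.1]
finger_gap: 0.0003
grip_force: 0.0
```

```bash
cat >> h.py <<'E'
from scipy.spatial.transform import Rotation as Ro
def wpose():
    s=env.get_state(); q=np.array(s["orientation"]); T=np.eye(4); T[:3,:3]=Ro.from_quat(q[[1,2,3,0]]).as_matrix(); T[:3,3]=s["tcp_pos"]; return s,T
def wray(T,uv,z):
    c=env.get_calibration("wrist"); f=K(c)[0,0]; d=np.array([uv[0]-c["cx"],uv[1]-c["cy"]]); r=np.hypot(*d); a=r/f
    v=np.r_[np.sin(a)*d/max(r,1e-9),np.cos(a)]; M=T@c["tool_from_camera"]
    v=M[:3,:3]@v; o=M[:3,3]; return o+v*(z-o[2])/v[2]
E
python3 - <<'E'
from h import *
s,T=wpose(); im=env.read_camera("wrist"); np.save("pics/T1.npy",T)
cv2.imwrite("pics/w1.png",im[:,:,::-1]); print(s["clock"],s["tcp_pos"],T[:3,:2],s["joint_pos"],s["finger_gap"],s["wrist_force"])
E
```

```text
2.6 [0.60906033 0.09198994 0.23081145] [[-2.12831970e-01  9.77088378e-01]
 [ 9.77088812e-01  2.12831955e-01]
 [ 8.34010679e-05 -9.28040232e-04]] [ 1.97061154e-02  3.95700057e-01  1.63507943e-01  1.33953085e+00
 -9.77862100e-05  1.37603002e+00] 0.00026466693152008247 [-0.26118465  0.30990706 -0.07289461]
```

View pics/w1.png

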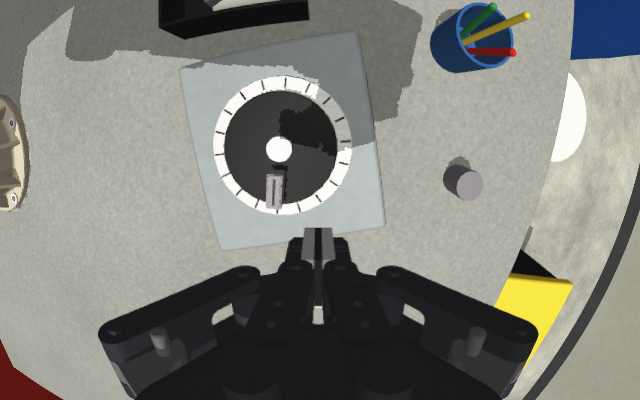

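The wrist view shows the collar centred at about (283,145), the hub cap at (279,149), and the lug's black top line running from (276,176) to (274,207). The shut tips are at (318,230).

Run:
```python
from h import *
T=np.load("pics/T1.npy"); im=cv2.imread("pics/w1.png"); g=cv2.cvtColor(im,cv2.COLOR_BGR2GRAY)
# disc edge: walk out along radial lines from centre, find dark->collar jump; ray each onto dial-top plane, fit circle
from scipy.optimize import least_squares
P=[]
for a in np.radians(np.arange(0,360,6)):
    r=np.arange(40,76,.5); q=cv2.remap(g,(282+r*np.cos(a)).astype('f4')[None],(147+r*np.sin(a)).astype('f4')[None],1)[0].astype(float)
    k=np.argmax(np.diff(q)); 
    if np.diff(q)[k]>15: P.append(wray(T,(282+r[k]*np.cos(a),147+r[k]*np.sin(a)),.086)[:2])
P=np.array(P); s=least_squares(lambda p:np.hypot(*(P-p[:2]).T)-p[2],[.57,.12,.055],loss='soft_l1',f_scale=.001)
C=s.x[:2]; print("disc centre,r",s.x, np.median(abs(s.fun)),len(P))
print("cap",wray(T,(279,149),.086),wray(T,(279,149),.1))
# dark top line on lug
a=wray(T,(276,176),.11)[:2]; b=wray(T,(274,207),.11)[:2]
for p in(a,b): d=p-C; print("line end r",np.hypot(*d),"az",np.degrees(np.arctan2(d[1],d[0])))
# tick azimuths on collar r=.063
H={}
M=np.linalg.inv(T@env.get_calibration("wrist")["tool_from_camera"]); c=env.get_calibration("wrist"); f=K(c)[0,0]
def wp(p):
    v=(M@np.r_[p,1])[:3]; r=np.hypot(v[0],v[1]); th=np.arctan2(r,v[2]); return c["cx"]+f*th*v[0]/r, c["cy"]+f*th*v[1]/r
az=np.radians(np.arange(0,360,.5)); best=np.mean([[cv2.getRectSubPix(g,(1,1),wp([C[0]+R*np.cos(t),C[1]+R*np.sin(t),.084]))[0,0] for t in az] for R in (.059,.062,.065)],0)
hp=best-cv2.blur(best[None],(41,1))[0]; z=(hp*np.exp(-18j*az)).sum(); ph=np.degrees(np.angle(-z))
print("ticks az mod 20:", (-ph/18)%20)
crop=cv2.resize(im[60:240,190:375],None,fx=3.2,fy=3.2,interpolation=cv2.INTER_CUBIC); cv2.imwrite("pics/w1c.png",crop)
```

```text
disc centre,r [0.5678902  0.11357966 0.053997  ] 0.00024177567147363327 59
cap [0.56811703 0.11303256 0.086     ] [0.56948439 0.11515208 0.1       ]
line end r 0.021283374453282374 az -77.94901711139227
line end r 0.0498561660967954 az -81.07741752509477
ticks az mod 20: 17.68424217255999
```

View pics/w1c.png

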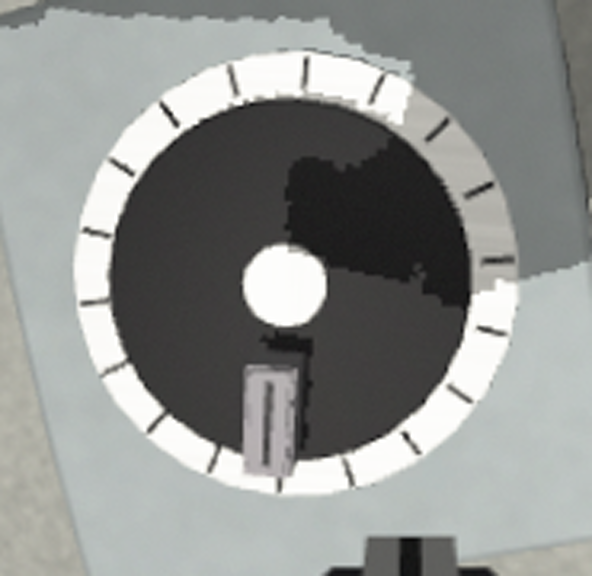

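Run:
```python
from h import *
print(ray("side",(337.5,209.5),.084),ray("scene",(357.5,194.3),.084))
s,T=wpose(); C=np.array([.568,.1145])
for C in (np.array([.568,.1136]),np.array([.568,.116])):
    a=np.radians(-82.3); u=np.array([np.cos(a),np.sin(a)]); t=np.array([-u[1],u[0]])
    tgt=C+.036*u+.026*t; d=tgt-s["tcp_pos"][:2]; print(tgt,"tool xy shift",d@T[:2,0]*1e3,d@T[:2,1]*1e3)
```

```text
[0.5622122  0.12454648 0.084     ] [0.57864336 0.12546032 0.084     ]
[0.59858907 0.08140825] tool xy shift -8.086201150597912 -12.548753080489252
[0.59858907 0.08380825] tool xy shift -5.741214983464339 -12.037832513613754
```

The fixed cameras and the wrist camera disagree by several mm. I'll descend to just above lug height, beside the lug, and measure the tip against the lug there.

Call:
{"fn": "servo_tool", "kwargs": {
  "increments": [
    {"grip":1,"x":-7,"y":-8,"z":25,"roll":4.6},
    {"grip":1,"x":0,"y":0,"z":30,"roll":0},
    {"grip":1,"x":0,"y":0,"z":30,"roll":0},
    {"grip":1,"x":0,"y":0,"z":15,"roll":0},
    {"grip":1,"x":0,"y":0,"z":0,"roll":0}
  ]
}}

```text
clock: 3.07
tcp_pos: [0.5999, 0.0833, 0.1269]
orientation: [-0.003, 0.658, 0.753, -0.003]
wrist_force: [-0.8, 0.2, -0.1]
finger_gap: -0.0
grip_force: 0.0
```

Run:
```python
from h import *
s,T=wpose(); np.save("pics/T2.npy",T); w=env.read_camera("wrist")[:,:,::-1]; si=env.read_camera("side")[:,:,::-1]; sc=env.read_camera("scene")[:,:,::-1]
cv2.imwrite("pics/w2.png",w); cv2.imwrite("pics/si2.png",si); cv2.imwrite("pics/sc2.png",sc)
print(s["clock"],s["tcp_pos"],np.degrees(np.arctan2(T[1,0],T[0,0])),proj("side",s["tcp_pos"]),proj("scene",s["tcp_pos"]))
c1=cv2.resize(si[160:235,300:375],(300,300),interpolation=2); c2=cv2.resize(sc[150:225,320:395],(300,300),interpolation=2)
o=np.zeros((600,800,3),np.uint8); o[:300,:300]=c1; o[300:,:300]=c2; o[:,300:]=cv2.resize(w[40:290,200:408],(500,600),interpolation=2)
cv2.imwrite("pics/m2.png",o)
```

```text
3.0667 [0.59992842 0.08331211 0.1268537 ] 97.72897339536013 [[331.77808148 182.80018813]] [[341.25368357 179.03736173]]
```

View pics/m2.png

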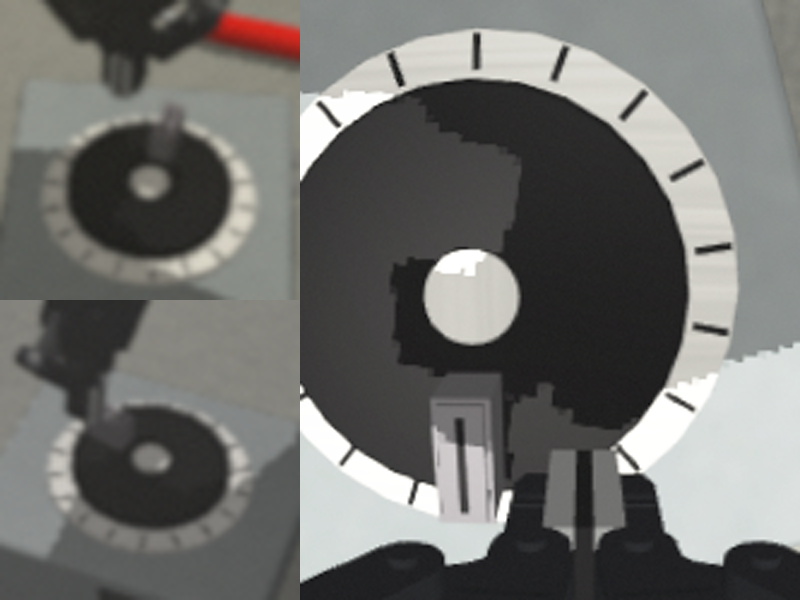

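In the wrist picture the lug's top centre is at crop (463,460) and the fingertips are at (585,450..530), to its right and 20 mm clear. In the side crop the tip bottom is at (122,92) and matches its projection. Next I cross-check the dial centre across the views.

Run:
```python
from h import *
from scipy.optimize import least_squares
def wproj(T,p):
    c=env.get_calibration("wrist"); f=K(c)[0,0]; v=(np.linalg.inv(T@c["tool_from_camera"])@np.r_[p,1])[:3]; r=np.hypot(v[0],v[1]); th=np.arctan2(r,v[2]); return np.array([c["cx"]+f*th*v[0]/r,c["cy"]+f*th*v[1]/r])
T=np.load("pics/T2.npy"); print("tip proj in crop", (wproj(T,T[:3,3])-[200,40])*2.4+[300,0])
g=cv2.cvtColor(cv2.imread("pics/w2.png"),cv2.COLOR_BGR2GRAY)
def circ(pts): 
    pts=np.array(pts); s=least_squares(lambda p:np.hypot(*(pts-p[:2]).T)-p[2],[.57,.12,.055],loss='soft_l1',f_scale=.001); return s.x
W=lambda x,y:((x-300)/2.4038+200,y/2.4+40)
pts=[(687,290),(478,78),(400,95),(560,95),(640,155),(675,220),(675,365),(330,145)]
print("disc w2",circ([wray(T,W(*p),.086)[:2] for p in pts]))
pts=[(738,290),(478,28),(590,52),(672,115),(722,200),(375,52)]
print("collar w2",circ([wray(T,W(*p),.083)[:2] for p in pts]))
print("cap w2",wray(T,W(471,297),.086),wray(T,W(471,297),.09)); print("lug w2",wray(T,W(461,420),.11),wray(T,W(464,512),.11), "top", [wray(T,W(*p),.11)[:2] for p in((432,398),(492,398),(440,521),(498,521))])
S=lambda x,y:(300+x/4,160+y/4); Z=lambda x,y:(320+x/4,150+(y-300)/4)
print("collar side",circ([ray("side",S(*p),.082)[:2] for p in((40,200),(258,193),(150,285),(80,262),(225,258),(50,160))]))
print("disc side",circ([ray("side",S(*p),.086)[:2] for p in((67,190),(232,187),(150,258),(95,240),(205,238),(148,122))]))
print("disc scene",circ([ray("scene",Z(*p),.086)[:2] for p in((72,470),(232,465),(155,543),(95,520),(215,515),(160,403))]))
print("cap", ray("side",S(150,182),.086),ray("scene",Z(151,458),.086)); print("cap .09", ray("side",S(150,182),.094),ray("scene",Z(151,458),.094))
```

```text
tip proj in crop [577.95952628 489.16702376]
disc w2 [0.56881447 0.11387501 0.05372235]
collar w2 [0.5679578  0.11314636 0.06786285]
cap w2 [0.56809848 0.11292829 0.086     ] [0.56864655 0.11371022 0.09      ]
lug w2 [0.57180594 0.08889062 0.11      ] [0.57435054 0.06546151 0.11      ] top [array([0.56466286, 0.09321914]), array([0.57840861, 0.09519053]), array([0.56865885, 0.0620242 ]), array([0.58273253, 0.06433777])]
collar side [0.56480414 0.12083228 0.07044049]
disc side [0.56714107 0.11813906 0.05515039]
disc scene [0.57532491 0.12025309 0.05924076]
cap [0.56732129 0.11397871 0.086     ] [0.56629551 0.11523248 0.086     ]
cap .09 [0.56469564 0.12017136 0.094     ] [0.57244146 0.11994293 0.094     ]
```

The three hub measurements agree: the axis is at (0.568, 0.114), the lug is at azimuth -82° and radius 36 mm, and the tip is about 14 mm clear of it. I'll descend beside the lug and close the gap.

Call:
{"fn": "servo_tool", "kwargs": {
  "increments": [
    {"grip":1,"x":0,"y":0,"z":16,"roll":0},
    {"grip":1,"x":0,"y":0,"z":15,"roll":0},
    {"grip":1,"x":0,"y":0,"z":0,"roll":0},
    {"grip":1,"x":0,"y":-5,"z":0,"roll":0},
    {"grip":1,"x":0,"y":-4,"z":0,"roll":0}
  ]
}}

```text
clock: 3.63
tcp_pos: [0.5948, 0.0822, 0.102]
orientation: [0.001, 0.657, 0.754, 0.001]
wrist_force: [-0.2, 0.2, 1.4]
finger_gap: 0.0004
grip_force: 0.0
```

Call:
{"fn": "servo_tool", "kwargs": {
  "increments": [
    {"grip":1,"x":0,"y":-1,"z":0,"roll":0},
    {"grip":1,"x":0,"y":-1,"z":0,"roll":0},
    {"grip":1,"x":0,"y":-1,"z":0,"roll":0},
    {"grip":1,"x":0,"y":0,"z":0,"roll":0}
  ]
}}

```text
clock: 3.97
tcp_pos: [0.5913, 0.0817, 0.1009]
orientation: [0.0, 0.657, 0.754, 0.0]
wrist_force: [-1.1, -0.6, -1.0]
finger_gap: 0.0002
grip_force: 0.0
```

Call:
{"fn": "servo_tool", "kwargs": {
  "increments": [
    {"grip":1,"x":0,"y":0,"z":4,"roll":0},
    {"grip":1,"x":0,"y":0,"z":0,"roll":0},
    {"grip":1,"x":0,"y":-1.5,"z":0,"roll":0},
    {"grip":1,"x":0,"y":-1.5,"z":0,"roll":0},
    {"grip":1,"x":0,"y":0,"z":0,"roll":0}
  ]
}}

```text
clock: 4.38
tcp_pos: [0.5894, 0.0813, 0.0963]
orientation: [0.001, 0.657, 0.754, 0.001]
wrist_force: [5.7, 0.5, -3.1]
finger_gap: -0.0
grip_force: 2.4
```

Contact: 5.7 N against the lug. Now I'll sweep along the arc in 3° steps about the dial axis.

Call:
{"fn": "servo_tool", "kwargs": {
  "increments": [
    {"grip":1,"x":-0.83,"y":-1.87,"z":0,"roll":3},
    {"grip":1,"x":-0.83,"y":-1.87,"z":0,"roll":3},
    {"grip":1,"x":-0.83,"y":-1.87,"z":0,"roll":3},
    {"grip":1,"x":-0.83,"y":-1.87,"z":0,"roll":3},
    {"grip":1,"x":-0.83,"y":-1.87,"z":0,"roll":3}
  ]
}}

```text
clock: 4.8
tcp_pos: [0.579, 0.0768, 0.0962]
orientation: [0.0, 0.751, 0.661, 0.0]
wrist_force: [3.0, 0.2, -1.3]
finger_gap: 0.0001
grip_force: 1.5
```

Call:
{"fn": "servo_tool", "kwargs": {
  "increments": [
    {"grip":1,"x":-0.83,"y":-1.87,"z":0,"roll":3},
    {"grip":1,"x":-0.83,"y":-1.87,"z":0,"roll":3},
    {"grip":1,"x":-0.83,"y":-1.87,"z":0,"roll":3},
    {"grip":1,"x":-0.83,"y":-1.87,"z":0,"roll":3},
    {"grip":1,"x":0,"y":0,"z":0,"roll":0}
  ]
}}

```text
clock: 5.22
tcp_pos: [0.5715, 0.0749, 0.0967]
orientation: [0.001, 0.815, 0.579, 0.0]
wrist_force: [0.3, -0.0, -0.5]
finger_gap: 0.0001
grip_force: 0.0
```

```bash
cat >> h.py <<'E'
def rel():
    s,T=wpose(); C=np.array([.568,.114]); d=s["tcp_pos"][:2]-C; yaw=np.degrees(np.arctan2(T[1,0],T[0,0]))
    print(round(s["clock"],2),"tcp",s["tcp_pos"].round(4),"yaw",round(yaw,2),"r",np.hypot(*d).round(4),"az",np.degrees(np.arctan2(d[1],d[0])).round(2),"F",s["wrist_force"].round(1),"C in tool",(T[:2,:2].T@-d*1e3).round(1),"j6",s["joint_pos"][5].round(2)); return s,T
E
python3 - <<'E'
from h import *
s,T=rel(); im=env.read_camera("wrist")[:,:,::-1]; np.save("pics/T3.npy",T); cv2.imwrite("pics/w3.png",im)
cv2.imwrite("pics/w3c.png",cv2.resize(im[40:290,190:430],(576,600),interpolation=2))
E
```

```text
5.22 tcp [0.5715 0.0749 0.0967] yaw 70.75 r 0.0393 az -84.89 F [ 0.3 -0.  -0.5] C in tool [ 35.8 -16.2] j6 1.9
```

View pics/w3c.png

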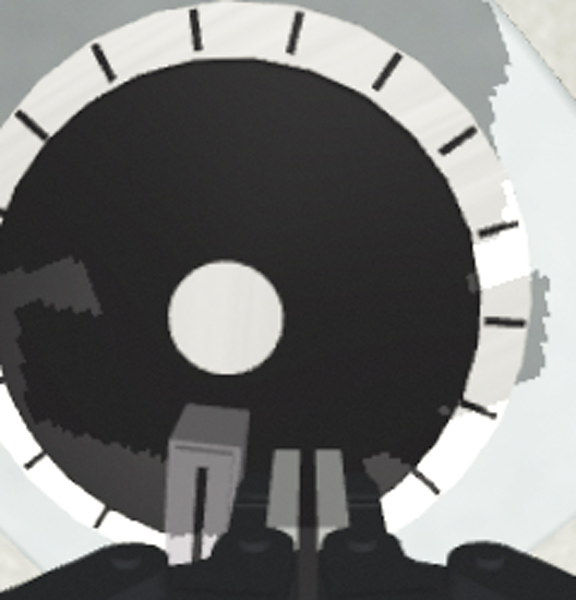

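The lug's top line runs from crop (203,468) to (198,558) and stands just left of the fingertips. I'll measure its angle.

```bash
cat >> h.py <<'E'
def lugaz(T,a,b,s=2.4,o=(190,40)):
    C=np.array([.568,.114])
    p,q=[wray(T,(x/s+o[0],y/s+o[1]),.11)[:2] for x,y in(a,b)]
    m=(p+q)/2-C; e=q-p
    print("lug mid r",np.hypot(*m).round(4),"az",np.degrees(np.arctan2(m[1],m[0])).round(1),"dir",np.degrees(np.arctan2(e[1],e[0])).round(1))
E
python3 - <<'E'
from h import *
lugaz(np.load("pics/T3.npy"),(203,468),(198,558))
lugaz(np.load("pics/T2.npy"),(161,420),(164,512),2.4038,(200,40))
E
```

```text
lug mid r 0.0349 az -114.9 dir -115.3
lug mid r 0.0365 az -82.0 dir -83.8
```

The dial reads about 30°, right at the second tipping point with the finger in contact. So dial angle ≈ 101 − yaw while pushing, and the fourth click tips at yaw ≈ 31. I'll go on another 30°.

Call:
{"fn": "servo_tool", "kwargs": {
  "increments": [
    {"grip":1,"x":-0.8,"y":-1.89,"z":0,"roll":3},
    {"grip":1,"x":-0.8,"y":-1.89,"z":0,"roll":3},
    {"grip":1,"x":-0.8,"y":-1.89,"z":0,"roll":3},
    {"grip":1,"x":-0.8,"y":-1.89,"z":0,"roll":3},
    {"grip":1,"x":-0.8,"y":-1.89,"z":0,"roll":3}
  ]
}}

```text
clock: 5.68
tcp_pos: [0.5622, 0.0748, 0.0964]
orientation: [0.001, 0.884, 0.468, 0.001]
wrist_force: [6.3, -3.6, -3.2]
finger_gap: 0.0001
grip_force: 3.5
```

Call:
{"fn": "servo_tool", "kwargs": {
  "increments": [
    {"grip":1,"x":-0.8,"y":-1.89,"z":0,"roll":3},
    {"grip":1,"x":-0.8,"y":-1.89,"z":0,"roll":3},
    {"grip":1,"x":-0.8,"y":-1.89,"z":0,"roll":3},
    {"grip":1,"x":0,"y":0,"z":0,"roll":0},
    {"grip":1,"x":0,"y":0,"z":0,"roll":0}
  ]
}}

```text
clock: 6.1
tcp_pos: [0.5541, 0.0771, 0.0961]
orientation: [-0.0, 0.917, 0.399, -0.001]
wrist_force: [-0.7, -0.3, -0.0]
finger_gap: 0.0001
grip_force: 0.1
```

Run:
```python
from h import *
s,T=rel(); im=env.read_camera("wrist")[:,:,::-1]; np.save("pics/T4.npy",T); cv2.imwrite("pics/w4.png",im)
cv2.imwrite("pics/w4c.png",cv2.resize(im[40:290,190:430],(576,600),interpolation=2))
```

```text
6.1 tcp [0.5541 0.0771 0.0961] yaw 47.0 r 0.0394 az -110.6 F [-0.7 -0.3 -0. ] C in tool [ 36.4 -15. ] j6 2.32
```

View pics/w4c.png

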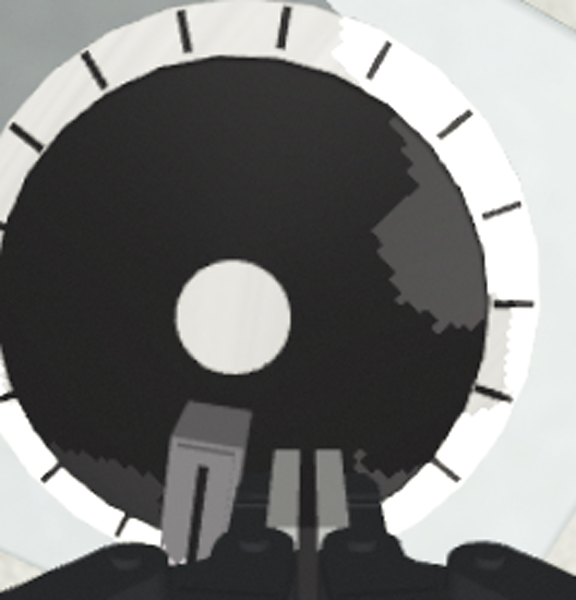

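The top line now runs from (204,468) to (193,558), the lug is slightly tilted ahead of the tip, and the force is near zero.

Run:
```python
from h import *
lugaz(np.load("pics/T4.npy"),(204,468),(193,558))
```

```text
lug mid r 0.035 az -141.3 dir -142.5
```

The dial is at click 3 (60°). I'll now approach the fourth tipping point slowly, watching the force.

Call:
{"fn": "servo_tool", "kwargs": {
  "increments": [
    {"grip":1,"x":-0.74,"y":-1.92,"z":0,"roll":3},
    {"grip":1,"x":-0.74,"y":-1.92,"z":0,"roll":3},
    {"grip":1,"x":-0.5,"y":-1.28,"z":0,"roll":2},
    {"grip":1,"x":-0.5,"y":-1.28,"z":0,"roll":2},
    {"grip":1,"x":0,"y":0,"z":0,"roll":0}
  ]
}}

```text
clock: 6.57
tcp_pos: [0.5496, 0.0786, 0.0963]
orientation: [0.002, 0.949, 0.316, 0.0]
wrist_force: [3.2, -4.1, -2.7]
finger_gap: 0.0002
grip_force: 2.9
```

Call:
{"fn": "servo_tool", "kwargs": {
  "increments": [
    {"grip":1,"x":-0.5,"y":-1.28,"z":0,"roll":2},
    {"grip":1,"x":0,"y":0,"z":0,"roll":0}
  ]
}}

```text
clock: 6.73
tcp_pos: [0.5483, 0.0794, 0.0962]
orientation: [0.002, 0.954, 0.299, 0.0]
wrist_force: [2.9, -5.3, -1.2]
finger_gap: 0.0001
grip_force: 2.5
```

Call:
{"fn": "servo_tool", "kwargs": {
  "increments": [
    {"grip":1,"x":-0.5,"y":-1.28,"z":0,"roll":2},
    {"grip":1,"x":0,"y":0,"z":0,"roll":0},
    {"grip":1,"x":0,"y":0,"z":0,"roll":0}
  ]
}}

```text
clock: 6.98
tcp_pos: [0.5459, 0.0817, 0.0961]
orientation: [-0.0, 0.959, 0.284, -0.0]
wrist_force: [0.1, 0.5, -0.8]
finger_gap: 0.0003
grip_force: 0.0
```

Run:
```python
from h import *
s,T=rel(); im=env.read_camera("wrist")[:,:,::-1]; np.save("pics/T5.npy",T); cv2.imwrite("pics/w5.png",im)
```

```text
6.98 tcp [0.5459 0.0817 0.0961] yaw 32.96 r 0.0391 az -124.31 F [ 0.1  0.5 -0.8] C in tool [ 36.1 -15.1] j6 2.57
```

Run:
```python
from h import *
im=cv2.imread("pics/w5.png"); cv2.imwrite("pics/w5c.png",cv2.resize(im[40:290,190:430],(576,600),interpolation=2))
```

```text
(no output)
```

View pics/w5c.png

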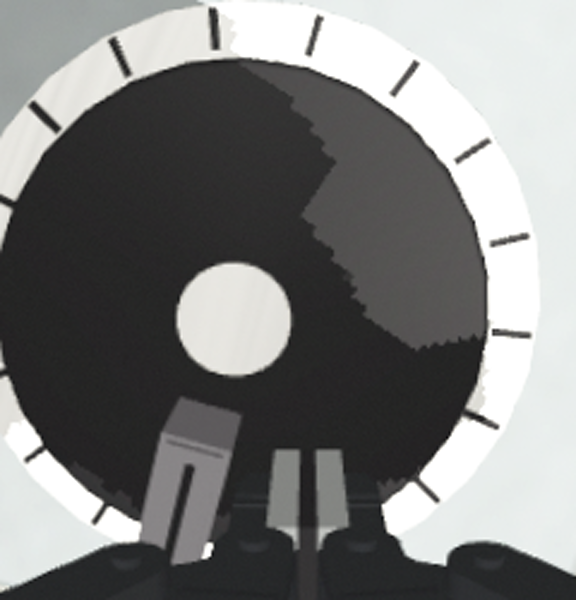

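The lug has snapped ahead and a clear gap has opened to the tip; its top line runs from (190,466) to (173,545). Now I'll back away and go up.

Call:
{"fn": "servo_tool", "kwargs": {
  "increments": [
    {"grip":1,"x":0,"y":6,"z":0,"roll":0},
    {"grip":1,"x":0,"y":6,"z":0,"roll":0},
    {"grip":1,"x":0,"y":0,"z":-30,"roll":0},
    {"grip":1,"x":0,"y":0,"z":-40,"roll":0},
    {"grip":1,"x":0,"y":0,"z":-40,"roll":0}
  ]
}}

```text
clock: 7.45
tcp_pos: [0.552, 0.071, 0.2064]
orientation: [-0.0, 0.959, 0.283, -0.002]
wrist_force: [1.6, -0.5, -0.5]
finger_gap: 0.0
grip_force: 0.0
```

Call:
{"fn": "servo_tool", "kwargs": {
  "increments": [
    {"grip":1,"x":0,"y":0,"z":-20,"roll":0},
    {"grip":1,"x":0,"y":0,"z":0,"roll":0},
    {"grip":1,"x":0,"y":0,"z":0,"roll":0}
  ]
}}

```text
clock: 7.7
tcp_pos: [0.5541, 0.0711, 0.2278]
orientation: [0.001, 0.959, 0.283, 0.002]
wrist_force: [0.1, -0.2, -0.8]
finger_gap: 0.0003
grip_force: 0.0
```

Run:
```python
from h import *
lugaz(np.load("pics/T5.npy"),(190,466),(173,545))
s,T=rel(); im=env.read_camera("wrist")[:,:,::-1]; np.save("pics/T6.npy",T); cv2.imwrite("pics/w6.png",im)
cv2.imwrite("pics/w6c.png",cv2.resize(im[40:290,190:430],(576,600),interpolation=2))
```

```text
lug mid r 0.0336 az -161.5 dir -161.6
7.7 tcp [0.5541 0.0711 0.2278] yaw 32.87 r 0.0451 az -107.9 F [ 0.1 -0.2 -0.8] C in tool [ 34.9 -28.5] j6 2.55
```

View pics/w6c.png

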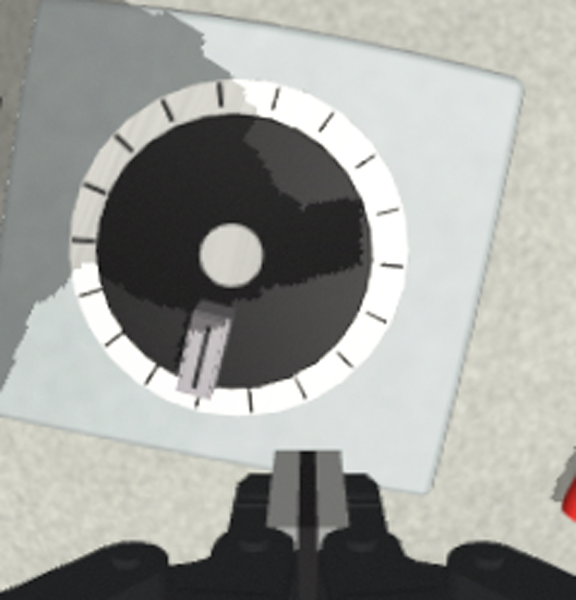

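The lug's top line, from (211,328) to (197,387), lines up with a tick, and the hand is clear above the dial. The line in the last contact picture gave -161.6°, 80° from the start, which is four clicks. I'll confirm that here and hand in.

Run:
```python
from h import *
lugaz(np.load("pics/T6.npy"),(211,328),(197,387))
env.hand_in()
```

```text
lug mid r 0.0367 az -159.6 dir -162.1
the job is handed in; nothing more can be done
```

The dial now rests four clicks clockwise from where it started: the lug measures about 80° further round, on a tick. I pushed it from one side only, the hand is clear above the dial, and the job is handed in.

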